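# Put the hole saws back in their own nests

### The arm

A 6-joint arm with a two-finger parallel gripper is mounted at the origin on the work surface. World frame = base frame: x ahead of the robot, y to its left, z up, the work surface at z = 0. Lengths are in mm, angles in rad, forces in N, time in s.
With the tool pointing down it reaches from about 350 to 725 mm from the base axis. Payload 4.3 kg.
Tool frame: the origin (TCP) lies between the finger pads; the fingertips stand 25 mm ahead of it and the grasp point (between the pads) lies 6 mm ahead of it (r.tip_reach is the distance from the TCP to the fingertips, in mm); y points along the fingers, x is the direction in which the jaws open and shut, and the axes are right-handed (so a half turn about y gives the same grasp; the last joint's range is limited). The gripper opens to 85 mm and grips with 20 to 120 N. Pads are 22 mm wide; open, the fingers measure 114 mm over their backs; the gripper's body (76 mm by 85 mm) begins 54 mm behind the grasp point. The pads swing forward as they close: fully open they stand 13 mm farther back than shut.
Start: joints at [-1.434, 0.377, 0.081, 1.274, 0, 1.46], TCP at [140.483, -557.612, 234.929] pointing down, gripper open.
Joint ranges: [-2.72, 2.72], [-0.84, 1.66], [-1.02, 1.22], [-1.77, 2.12], [-1.37, 1.28], [-3.14, 3.14]. Speed limits (rad/s): [2.57, 2.57, 3.14, 3.14, 3.14, 3.14].

### API

Orientations are given as a rotation vector (axis times angle).
In Python, from plant import r gives the robot as it stands.
- The arm moves only by the tool apply_moves, never from a script. Its argument "targets" is a list of rows, each an object with "grip": the finger opening in m, from 0 to 0.0854; "offset": the shift along the tool's x, y, z in m, a list of three; "angular": the turn, a rotation vector about the tool's x, y, z in rad, a list of three. In form: [{"grip": grip, "offset": [x, y, z], "angular": [ax, ay, az]}, ...]. A call has exactly 10 rows; each row shifts and turns the commanded pose from where the row before left it, along the tool's axes as they then stand; what a row does not reach is not made up. A row lasts 1/12 s, in which the tool goes at most 41.7 mm and 7.16 degrees, less where a joint would pass 70% of its speed; a pose out of reach is approached as far as the arm can. A call is refused whole if a number of a shift passes 0.0417 or a number of a turn 0.125, either way. A call with a gripper value outside its range is refused whole. The fingers move at their own pace and stop on an object; "force" is the grip in N (left out, the last holds). Time passes only in rows, so rows that do not move let the fingers close, or fill a call up. It gives the time, the measured TCP pose, the force and the opening at its end, in the units of the state.
- r.state(): the state, without advancing time (a new reading comes with each control period).
- r.camera(name): name is "scene" or "top" or "wrist"; returns a dict with "img" (480x640x3 uint8, blue, green, red), "z_map" (480x640 float32, mm along the optical axis (not along the pixel's ray), 0 where there is no reading), "fx", "fy", "cx", "cy" (pixels), "extrinsics" (4x4, takes a point from camera to world coordinates). Camera axes: x right, y down, z forward; pixel columns grow to the right and rows downward; lengths in mm; the calibration is good to about 2 mm. The wrist camera is an equidistant fisheye: a pixel r from the principal point sees the ray r / f radians off the axis. A picture is of the moment at which its call begins.
- r.sign_off(): hands the job in, once; it reports no verdict.
The state is a dict: "t": time; "joints": joint angles; "qvel": joint speeds; "joint_efforts": joint torques, N m; "tool_pos": TCP position; "tcp_rot": TCP orientation; "force": force on the tool from outside, world axes, zero at the start; "ft_torque": the same for the moment, N m; "finger_gap": opening from 0.0 (shut) to 1.0 (fully open).
Only numpy, scipy, OpenCV 4.12 (cv2) and the standard library are available. Lean on these libraries where they do the work, as an engineer would, in place of code of your own. Each camera call takes 0.05 s, during which the arm holds its last target. There are 200 camera calls.

### The job

The three hole saws by the drill press have been put back in one another's nests: rearrange them so that each stands upright, teeth down and fully home in the recess of its own nest - the smallest saw in the smallest nest, the middle one in the middle nest, the largest in the largest. Every nest is taken and holds only one, so first stand one of the saws on the spare rubber mat, well in its middle, and let go of it there until its nest is free. Set the saws down rather than dropping them, and do not knock over or push away the jar or the oil bottle.

Things in the scene. Friction and masses are not known exactly. Their poses are not given: they have to be found in the camera images.
- saw_small: The small hole saw, loose: a dark steel cup 36 mm across and 42 mm high standing teeth down, on its back a bright boss 26 mm across and 8 mm high, then a round bright shank 12 mm across and 40 mm long pointing straight up, to be gripped (top of shank 90 mm above the teeth, bare shank from 50 mm up). About 120 g, give or take a third. Origin on the axis at the teeth (underside); z up along the shank; yaw has no meaning.
- saw_medium: The medium hole saw, loose: a dark steel cup 54 mm across and 42 mm high standing teeth down, on its back a bright boss 26 mm across and 8 mm high, then a round bright shank 12 mm across and 40 mm long pointing straight up, to be gripped (top of shank 90 mm above the teeth, bare shank from 50 mm up). About 200 g, give or take a third. Origin on the axis at the teeth (underside); z up along the shank; yaw has no meaning.
- saw_large: The large hole saw, loose: a dark steel cup 70 mm across and 42 mm high standing teeth down, on its back a bright boss 26 mm across and 8 mm high, then a round bright shank 12 mm across and 40 mm long pointing straight up, to be gripped (top of shank 90 mm above the teeth, bare shank from 50 mm up). About 300 g, give or take a third. Origin on the axis at the teeth (underside); z up along the shank; yaw has no meaning.
- nest_small: The small nest, fixed: a square pale wooden block 82 x 82 x 22 mm with a round recess 52 mm across and 12 mm deep in the middle of its top (recess floor 10 mm above the bench); home of the 36 mm hole saw, which sits in it with 8 mm of play all round. Origin at the centre of the block's underside, on the bench; z up.
- nest_medium: The medium nest, fixed: a square pale wooden block 94 x 94 x 22 mm with a round recess 70 mm across and 12 mm deep in the middle of its top (recess floor 10 mm above the bench); home of the 54 mm hole saw, which sits in it with 8 mm of play all round. Origin at the centre of the block's underside, on the bench; z up.
- nest_large: The large nest, fixed: a square pale wooden block 106 x 106 x 22 mm with a round recess 86 mm across and 12 mm deep in the middle of its top (recess floor 10 mm above the bench); home of the 70 mm hole saw, which sits in it with 8 mm of play all round. Origin at the centre of the block's underside, on the bench; z up.
- mat: The spare mat, fixed: a flat square of black rubber 100 x 100 x 6 mm lying on the bench, empty at the start. Origin at the centre of its underside; z up.
- jar: Bystander: a closed amber glass jar with a steel lid, 56 mm across, 70 mm high, loose. Origin at the centre of its underside; z up.
- oiler: Bystander: a slim white oil bottle with a black cap, 48 mm across, 95 mm high, loose. Origin at the centre of its underside; z up.
There are look-alikes about, which are no part of the job. What is shaped like the nest_small but orange is not meant. Leave any pink look-alike of the saw_small alone.

How it is judged:
By the outcome, as a careful person would: the job done as asked, in the order asked, and still so for the second after the job is handed in, with the robot touching nothing.
It also fails if it takes over 99 s, if anything falls off the work surface, if the arm or the gripper's body presses on something with over 40 N, if the wrist force passes 120 N, or if a joint passes its speed limit or range.

## Working session

There is one attempt and no reset: what is moved stays moved. The work goes in short steps, Python scripts to look and compute and a tool call to move; the robot and the scene stay as the last step left them, time stands still between calls to the robot, and variables do not carry over. Pictures are saved under pics/ and viewed, about 12 in all and at most 16, crops included, and the job is handed in when it is done.

Besides the shell and the picture viewer there is one more tool, called after "Call:" by a JSON object that holds its "name" and its "arguments", one argument or row to a line. apply_moves: Moves the arm, as the interface text tells. Its arguments: {"type":"object","properties":{"targets":{"type":"array","items":{"type":"object","properties":{"grip":{"type":"number"},"offset":{"type":"array","items":{"type":"number"}},"angular":{"type":"array","items":{"type":"number"}}}}},"force":{"type":"number"}},"required":["targets"]}

```bash
ls; mkdir -p pics
python3 - <<'E'
from plant import r
import cv2
for n in("scene","top"):
    c=r.camera(n); cv2.imwrite(f"pics/{n}0.png",c["img"])
    print(n,c["fx"],c["cx"],c["cy"],c["extrinsics"].round(3).tolist())
print(r.state())
E
```

```text
pics
scene 542.1866149451195 314.4204165742209 238.79147693961326 [[0.375, 0.753, -0.541, 1131.352], [0.927, -0.308, 0.214, -293.825], [-0.006, -0.582, -0.813, 945.488], [0.0, 0.0, 0.0, 1.0]]
top 519.0671251866675 316.02854362173906 241.2298656919329 [[0.019, -0.998, 0.066, 453.447], [-0.999, -0.016, 0.033, -51.29], [-0.032, -0.067, -0.997, 1021.552], [0.0, 0.0, 0.0, 1.0]]
{'t': 0.1, 'joints': array([-1.43428037e+00,  3.78045033e-01,  7.98040577e-02,  1.27441200e+00,
       -1.77897646e-05,  1.46052503e+00]), 'qvel': array([-7.57237035e-05, -2.24828910e-03,  3.97586525e-03,  1.98119570e-04,
       -1.32667464e-03, -9.36231627e-04]), 'joint_efforts': array([ 7.97942994e-04, -4.64697218e+01,  2.70581156e+01,  1.20988293e-02,
       -1.53334586e-04, -1.53190706e-05]), 'tool_pos': array([ 140.40537508, -557.00815127,  234.04014862]), 'tcp_rot': array([-1.31456278,  1.02642076, -1.02418171]), 'force': array([0.33934419, 1.00092632, 0.19596347]), 'ft_torque': array([-0.06484942,  0.00625901, -0.0044186 ]), 'finger_gap': 0.9996443905825175}
```

View pics/top0.png

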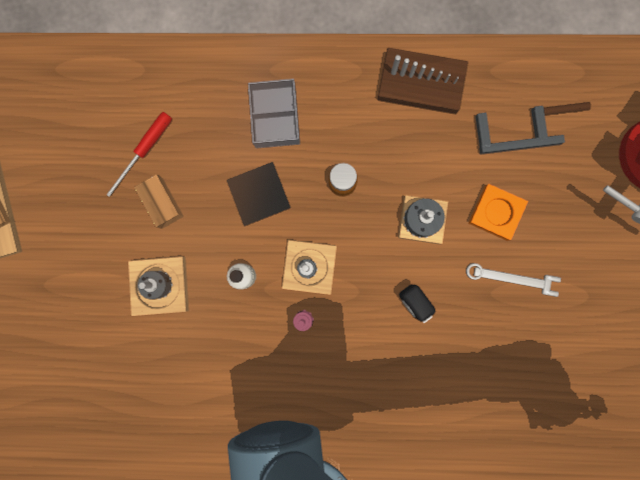

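View pics/scene0.png

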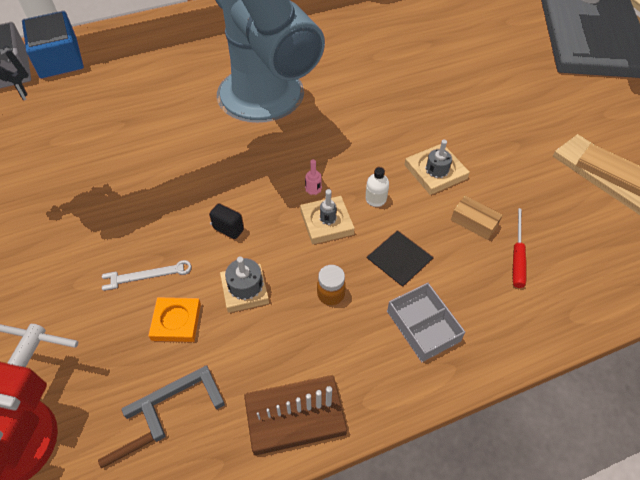

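The saws stand like this in the top view:
- Small saw (307,267), in the medium nest.
- Medium saw (155,287), in the large nest.
- Large saw (425,218), on the small nest.

The mat is at (259,194), the jar at (343,179) and the oiler at (240,275). Next I'll take metric positions from the depth map.

```bash
cat > h.py <<'E'
from plant import r
import numpy as np, cv2
from scipy.spatial.transform import Rotation as Ro
def cloud(n="top"):
    c=r.camera(n); v,u=np.mgrid[:480,:640]; z=c["z_map"]
    p=np.stack([(u-c["cx"])/c["fx"]*z,(v-c["cy"])/c["fy"]*z,z],-1)@c["extrinsics"][:3,:3].T+c["extrinsics"][:3,3]
    p[z==0]=np.nan
    return c["img"],p
def go(x,y,z):
    s=r.state(); R=Ro.from_rotvec(s["tcp_rot"]).as_matrix()
    d=np.array([x,y,z])-s["tool_pos"]
    print("t %.2f"%s["t"],"pos",s["tool_pos"].round(1),"F",s["force"].round(1),"gap %.3f"%s["finger_gap"],"tool shift mm",(R.T@d).round(1))
def near(p,xy,rad): return np.hypot(p[...,0]-xy[0],p[...,1]-xy[1])<rad
def shank(p,xy,rad=45,band=8):
    m=near(p,xy,rad)&(p[...,2]>40)&(p[...,2]<140)
    q=p[m]; top=q[:,2].max(); q=q[q[:,2]>top-band]
    return (q[:,:2].max(0)+q[:,:2].min(0))/2, q[:,:2].mean(0), top, len(q)
E
python3 - <<'E'
from h import *
img,p=cloud()
for n,(u,v) in dict(small=(307,267),medium=(155,287),large=(425,218),jar=(343,179),oiler=(240,275),mat=(259,194),orange=(499,212),pink=(303,321)).items():
    print(n,p[v,u].round(1))
for n,(u,v) in dict(nmed=(309,267),nlarge=(157,286),nsmall=(424,219)).items():
    q0=p[v,u]; w=p[max(0,v-45):v+45,u-45:u+45]; 
    m=(w[...,2]>16)&(w[...,2]<28)
    k,l,st,_=cv2.connectedComponentsWithStats(m.astype(np.uint8)); m=l==1+st[1:,4].argmax()
    print(n,cv2.minAreaRect(w[m][:,:2].astype(np.float32)),w[m][:,2].mean())
w=p[155:232,220:300]; g=img[155:232,220:300].max(-1)
m=(g<70); k,l,st,_=cv2.connectedComponentsWithStats(m.astype(np.uint8)); m=l==1+st[1:,4].argmax()
print("mat",cv2.minAreaRect(w[m][:,:2].astype(np.float32)),w[m][:,2].mean())
for n,(u,v) in dict(small=(307,267),medium=(155,287),large=(425,218)).items(): print(n,shank(p,p[v,u,:2]))
print(r.tip_reach, Ro.from_rotvec(r.state()["tcp_rot"]).as_matrix().round(3))
c=np.vstack([cv2.resize(img[180:260,385:465],(400,400)),]); c2=cv2.resize(img[227:307,269:349],(400,400)); c1=cv2.resize(img[246:326,117:197],(400,400))
cv2.imwrite("pics/crop1.png",cv2.resize(np.hstack([c1,c2,c]),(798,266)))
E
```

```text
small [468.4  -5.2 100.7]
medium [426.7 279.5  61. ]
large [ 561.4 -216.8   78.4]
jar [632.4 -67.1  71.3]
oiler [452.  114.8  95.4]
mat [612.8  97.7   5.1]
orange [ 583.  -371.1   10.7]
pink [372.4   0.5  90.9]
nmed ((469.77044677734375, -5.8406219482421875), (94.31867980957031, 94.05441284179688), 84.07815551757812) 22.330528753500936
nlarge ((427.6383972167969, 289.0291748046875), (106.06631469726562, 107.88143157958984), 5.657114028930664) 22.190648701107598
nsmall ((565.7010498046875, -224.4886016845703), (82.43220520019531, 82.75108337402344), 82.30895233154297) 22.352982587120177
mat ((601.0986328125, 67.55540466308594), (66.66255187988281, 132.57183837890625), 67.6460952758789) nan
small (array([466.5497548 ,  -1.62839981]), array([466.62536329,  -2.28262759]), np.float64(104.98003715165885), 35)
medium (array([430.87859912, 289.70421375]), array([430.40470234, 288.88285339]), np.float64(103.36832990746655), 37)
large (array([ 564.7514548 , -221.16726355]), array([ 565.05823212, -220.63038946]), np.float64(115.92082261514031), 38)
25.0 [[ 0.244 -0.     0.97 ]
 [-0.97   0.002  0.244]
 [-0.002 -1.     0.   ]]
```

View pics/crop1.png

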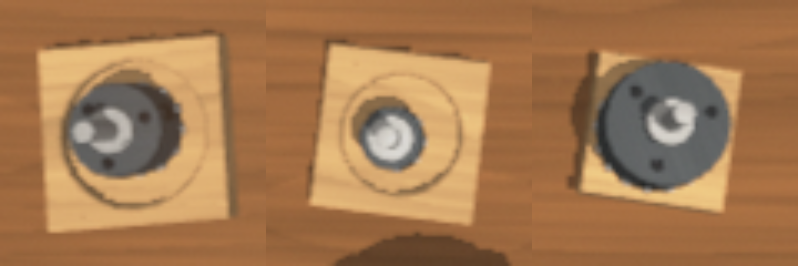

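Crops: the medium saw leans on the left side of the large recess, the small saw stands left of centre in the medium recess, and the large saw covers the small nest's recess. Tool y points down, so first I'll turn the tool so that tool x is world x and tool z is world y.

Call:
{"name": "apply_moves", "arguments": {
  "targets": [
    {"grip":0.05,"offset":[0,0,0],"angular":[0,-0.125,0]},
    {"grip":0.05,"offset":[0,0,0],"angular":[0,-0.125,0]},
    {"grip":0.05,"offset":[0,0,0],"angular":[0,-0.125,0]},
    {"grip":0.05,"offset":[0,0,0],"angular":[0,-0.125,0]},
    {"grip":0.05,"offset":[0,0,0],"angular":[0,-0.125,0]},
    {"grip":0.05,"offset":[0,0,0],"angular":[0,-0.125,0]},
    {"grip":0.05,"offset":[0,0,0],"angular":[0,-0.125,0]},
    {"grip":0.05,"offset":[0,0,0],"angular":[0,-0.125,0]},
    {"grip":0.05,"offset":[0,0,0],"angular":[0,-0.125,0]},
    {"grip":0.05,"offset":[0,0,0],"angular":[0,-0.125,0]}
  ],
  "force": 50
}}

```text
t: 0.98
tool_pos: [140.5, -557.3, 234.5]
tcp_rot: [-1.569, 0.053, -0.053]
force: [-0.2, -1.6, -0.4]
finger_gap: 0.583
```

Run:
```python
from h import *
print(Ro.from_rotvec(r.state()["tcp_rot"]).as_matrix().round(3)); go(466.5,-2,235)
```

```text
[[ 0.998 -0.     0.068]
 [-0.068  0.001  0.998]
 [-0.    -1.     0.001]]
t 0.98 pos [ 140.5 -557.3  234.5] F [-0.2 -1.6 -0.4] gap 0.583 tool shift mm [ 2.877e+02 -1.000e-01  5.761e+02]
```

Call:
{"name": "apply_moves", "arguments": {
  "targets": [
    {"grip":0.05,"offset":[0,0,0],"angular":[0,-0.07,0]},
    {"grip":0.05,"offset":[0.0203,0,0.0346],"angular":[0,0,0]},
    {"grip":0.05,"offset":[0.0203,0,0.0346],"angular":[0,0,0]},
    {"grip":0.05,"offset":[0.0203,0,0.0346],"angular":[0,0,0]},
    {"grip":0.05,"offset":[0.0203,0,0.0346],"angular":[0,0,0]},
    {"grip":0.05,"offset":[0.0203,0,0.0346],"angular":[0,0,0]},
    {"grip":0.05,"offset":[0.0203,0,0.0346],"angular":[0,0,0]},
    {"grip":0.05,"offset":[0.0203,0,0.0346],"angular":[0,0,0]},
    {"grip":0.05,"offset":[0.0203,0,0.0346],"angular":[0,0,0]},
    {"grip":0.05,"offset":[0.0203,0,0.0346],"angular":[0,0,0]}
  ]
}}

```text
t: 1.82
tool_pos: [324.8, -245.0, 234.8]
tcp_rot: [-1.571, 0.004, -0.004]
force: [0.8, 0.0, 0.3]
finger_gap: 0.584
```

Call:
{"name": "apply_moves", "arguments": {
  "targets": [
    {"grip":0.05,"offset":[0.0203,0,0.0346],"angular":[0,0,0]},
    {"grip":0.05,"offset":[0.0203,0,0.0346],"angular":[0,0,0]},
    {"grip":0.05,"offset":[0.0203,0,0.0346],"angular":[0,0,0]},
    {"grip":0.05,"offset":[0.0203,0,0.0346],"angular":[0,0,0]},
    {"grip":0.05,"offset":[0.0203,0,0.0346],"angular":[0,0,0]},
    {"grip":0.05,"offset":[0.0203,0,0.0346],"angular":[0,0,0]},
    {"grip":0.05,"offset":[0.0203,0,0.0346],"angular":[0,0,0]},
    {"grip":0.05,"offset":[0,0,0],"angular":[0,0,0]},
    {"grip":0.05,"offset":[0,0,0],"angular":[0,0,0]},
    {"grip":0.05,"offset":[0,0,0],"angular":[0,0,0]}
  ]
}}

```text
t: 2.65
tool_pos: [466.9, -5.4, 234.5]
tcp_rot: [-1.571, 0.004, -0.002]
force: [0.1, 0.5, -0.5]
finger_gap: 0.584
```

Run:
```python
from h import *
print(Ro.from_rotvec(r.state()["tcp_rot"]).as_matrix().round(3),r.state()["joints"].round(2)); go(466.5,-2,90)
c=r.camera("wrist"); cv2.imwrite("pics/w1.png",c["img"]); print(c["fx"],c["cx"],c["cy"],c["extrinsics"].round(3).tolist())
```

```text
[[ 1.    -0.001  0.003]
 [-0.003 -0.     1.   ]
 [-0.001 -1.    -0.001]] [-0.15  0.16 -0.21  1.2  -0.    1.43]
t 2.65 pos [466.9  -5.4 234.5] F [ 0.1  0.5 -0.5] gap 0.584 tool shift mm [ -0.3 144.5   3.5]
371.64829954431775 320.68741422226594 239.0336870674652 [[1.0, -0.003, -0.003, 466.89], [-0.004, -0.948, -0.317, 75.5], [-0.002, 0.317, -0.948, 372.614], [0.0, 0.0, 0.0, 1.0]]
```

View pics/w1.png

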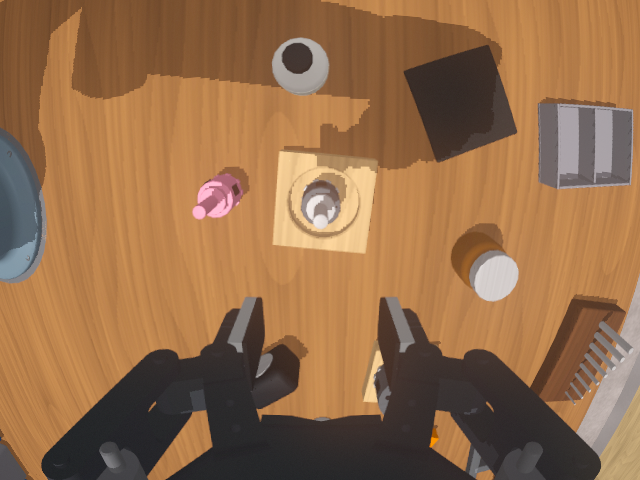

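Wrist view: the small saw's shank tip is at (320,222). The mat's corners are at (404,71), (489,45), (517,131) and (438,161). I'll turn these into world coordinates.

```bash
cat >> h.py <<'E'
def wpts(uv,zw):
    "wrist fisheye pixels -> world on plane z=zw"
    c=r.camera("wrist"); d=(np.array(uv,float)-[c["cx"],c["cy"]])/[c["fx"],c["fy"]]
    th=np.hypot(*d.T)[:,None]; ray=np.hstack([d/th*np.sin(th),np.cos(th)])@c["extrinsics"][:3,:3].T
    o=c["extrinsics"][:3,3]; return (o+ray*((zw-o[2])/ray[:,2:]))[:,:2]
E
python3 - <<'E'
from h import *
print("shank",wpts([(320,222)],100)); m=wpts([(404,71),(489,45),(517,131),(438,161)],6); print("mat",m.round(1),m.mean(0))
n=wpts([(279,151),(377,159),(367,253),(273,244)],22); print("nest",n.mean(0))
E
```

```text
shank [[465.33785099  -2.63356991]]
mat [[547.9 124.5]
 [640.1 161.5]
 [676.   72.4]
 [585.4  34.9]] [612.33935421  98.32019823]
nest [469.12685387  -6.14402198]
```

Call:
{"name": "apply_moves", "arguments": {
  "targets": [
    {"grip":0.05,"offset":[-0.001,0.036,0.003],"angular":[0,0,0]},
    {"grip":0.05,"offset":[0,0.036,0],"angular":[0,0,0]},
    {"grip":0.05,"offset":[0,0.036,0],"angular":[0,0,0]},
    {"grip":0.05,"offset":[0,0.02,0],"angular":[0,0,0]},
    {"grip":0.05,"offset":[0,0.016,0],"angular":[0,0,0]},
    {"grip":0.05,"offset":[0,0,0],"angular":[0,0,0]},
    {"grip":0.05,"offset":[0,0,0],"angular":[0,0,0]},
    {"grip":0.005,"offset":[0,0,0],"angular":[0,0,0]},
    {"grip":0.005,"offset":[0,0,0],"angular":[0,0,0]},
    {"grip":0.005,"offset":[0,0,0],"angular":[0,0,0]}
  ],
  "force": 50
}}

```text
t: 3.68
tool_pos: [467.8, -2.7, 92.3]
tcp_rot: [-1.571, 0.001, -0.006]
force: [-1.1, -0.8, 0.1]
finger_gap: 0.165
```

Call:
{"name": "apply_moves", "arguments": {
  "targets": [
    {"grip":0.005,"offset":[0,0,0],"angular":[0,0,0]},
    {"grip":0.005,"offset":[0,0,0],"angular":[0,0,0]},
    {"grip":0.005,"offset":[0,0,0],"angular":[0,0,0]},
    {"grip":0.005,"offset":[0,0,0],"angular":[0,0,0]},
    {"grip":0.005,"offset":[0,0,0],"angular":[0,0,0]},
    {"grip":0.005,"offset":[0,0,0],"angular":[0,0,0]},
    {"grip":0.005,"offset":[0,0,0],"angular":[0,0,0]},
    {"grip":0.005,"offset":[0,0,0],"angular":[0,0,0]},
    {"grip":0.005,"offset":[0,0,0],"angular":[0,0,0]},
    {"grip":0.005,"offset":[0,0,0],"angular":[0,0,0]}
  ]
}}

```text
t: 4.52
tool_pos: [467.7, -2.5, 92.3]
tcp_rot: [-1.572, 0.001, -0.005]
force: [-1.2, -0.2, 6.5]
finger_gap: 0.103
```

Run:
```python
from h import *
print(r.state()); c=r.camera("wrist")["img"]; s=r.camera("scene")["img"]
cv2.imwrite("pics/w2.png",np.hstack([cv2.resize(c[150:390,200:440],(400,400)),cv2.resize(s[160:260,280:380],(400,400))]))
```

```text
{'t': 4.5167, 'joints': array([-1.40914521e-01,  2.61341588e-01, -4.73238640e-01,  8.33473321e-01,
       -3.57535408e-04,  1.43375169e+00]), 'qvel': array([ 0.00180081, -0.00110777,  0.00194096, -0.00045269, -0.00127621,
       -0.00095791]), 'joint_efforts': array([ 9.94738075e-02, -3.40320683e+01,  2.18823355e+01, -5.66384364e-01,
        1.10268043e-01, -1.01030757e-03]), 'tool_pos': array([467.65350856,  -2.51603227,  92.32196322]), 'tcp_rot': array([-1.57152723e+00,  9.45377785e-04, -5.13480232e-03]), 'force': array([-1.19247156, -0.21441191,  6.46060423]), 'ft_torque': array([-0.04603739,  0.31129597, -0.07342265]), 'finger_gap': 0.10313897467234881}
```

View pics/w2.png

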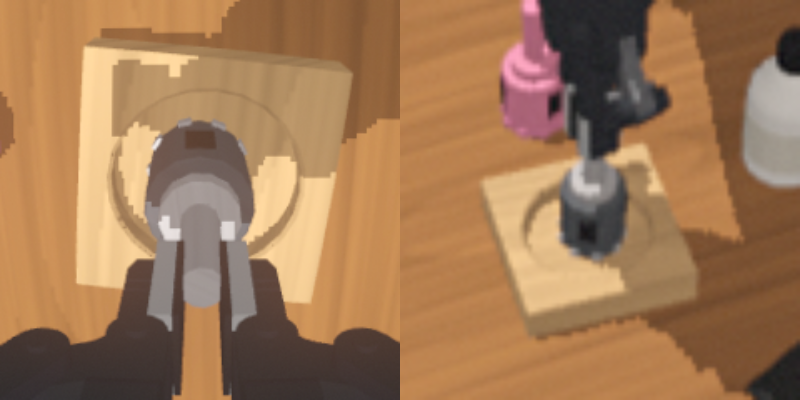

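The grasp holds: the shank is between the pads. Lift, then carry to above the mat.

Call:
{"name": "apply_moves", "arguments": {
  "targets": [
    {"grip":0.005,"offset":[0,-0.01,0],"angular":[0,0,0]},
    {"grip":0.005,"offset":[0,-0.03,0],"angular":[0,0,0]},
    {"grip":0.005,"offset":[0,-0.036,0],"angular":[0,0,0]},
    {"grip":0.005,"offset":[0,-0.036,0],"angular":[0,0,0]},
    {"grip":0.005,"offset":[0,-0.03,0],"angular":[0,0,0]},
    {"grip":0.005,"offset":[0.0241,0,0.0168],"angular":[0,0,0]},
    {"grip":0.005,"offset":[0.0241,0,0.0168],"angular":[0,0,0]},
    {"grip":0.005,"offset":[0.0241,0,0.0168],"angular":[0,0,0]},
    {"grip":0.005,"offset":[0.0241,0,0.0168],"angular":[0,0,0]},
    {"grip":0.005,"offset":[0.0241,0,0.0168],"angular":[0,0,0]}
  ]
}}

```text
t: 5.45
tool_pos: [588.3, 82.2, 233.1]
tcp_rot: [-1.571, 0.003, -0.003]
force: [0.1, -1.3, -0.9]
finger_gap: 0.107
```

Call:
{"name": "apply_moves", "arguments": {
  "targets": [
    {"grip":0.005,"offset":[0.0241,0,0.0168],"angular":[0,0,0]},
    {"grip":0.005,"offset":[0,0,0],"angular":[0,0,0]},
    {"grip":0.005,"offset":[0,0,0],"angular":[0,0,0]},
    {"grip":0.005,"offset":[0,0.03,0],"angular":[0,0,0]},
    {"grip":0.005,"offset":[0,0.03,0],"angular":[0,0,0]},
    {"grip":0.005,"offset":[0,0.03,0],"angular":[0,0,0]},
    {"grip":0.005,"offset":[0,0.02,0],"angular":[0,0,0]},
    {"grip":0.005,"offset":[0,0.01,0],"angular":[0,0,0]},
    {"grip":0.005,"offset":[0,0,0],"angular":[0,0,0]},
    {"grip":0.005,"offset":[0,0,0],"angular":[0,0,0]}
  ]
}}

```text
t: 6.28
tool_pos: [611.1, 97.5, 113.6]
tcp_rot: [-1.571, 0.004, -0.003]
force: [0.5, -0.5, -1.2]
finger_gap: 0.108
```

Run:
```python
from h import *
go(612.3,98.3,88.3)
c=r.camera("wrist")["img"]; s=r.camera("scene")["img"]
cv2.imwrite("pics/w3.png",np.hstack([cv2.resize(c[150:390,200:440],(400,400)),cv2.resize(s[180:300,340:460],(400,400))]))
```

```text
t 6.28 pos [611.1  97.5 113.6] F [ 0.5 -0.5 -1.2] gap 0.108 tool shift mm [ 1.2 25.3  0.8]
```

View pics/w3.png

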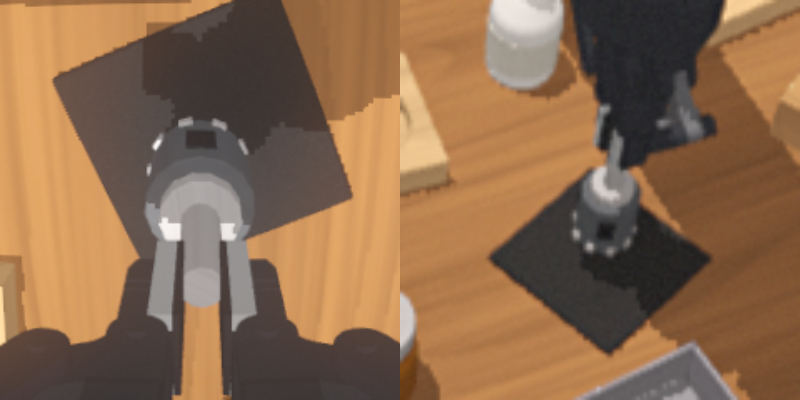

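The saw hangs upright in the grip over the mat. Lower it gently.

Call:
{"name": "apply_moves", "arguments": {
  "targets": [
    {"grip":0.005,"offset":[0.001,0.008,0.001],"angular":[0,0,0]},
    {"grip":0.005,"offset":[0,0.006,0],"angular":[0,0,0]},
    {"grip":0.005,"offset":[0,0.004,0],"angular":[0,0,0]},
    {"grip":0.005,"offset":[0,0.003,0],"angular":[0,0,0]},
    {"grip":0.005,"offset":[0,0.001,0],"angular":[0,0,0]},
    {"grip":0.005,"offset":[0,0.001,0],"angular":[0,0,0]},
    {"grip":0.005,"offset":[0,0.001,0],"angular":[0,0,0]},
    {"grip":0.005,"offset":[0,0.001,0],"angular":[0,0,0]},
    {"grip":0.005,"offset":[0,0,0],"angular":[0,0,0]},
    {"grip":0.005,"offset":[0,0,0],"angular":[0,0,0]}
  ]
}}

```text
t: 7.22
tool_pos: [612.9, 98.9, 88.5]
tcp_rot: [-1.571, 0.002, -0.004]
force: [-1.2, 0.2, 2.2]
finger_gap: 0.1
```

Contact (z force went from -1.2 to +2.2 N). Release and rise.

Call:
{"name": "apply_moves", "arguments": {
  "targets": [
    {"grip":0.02,"offset":[0,0,0],"angular":[0,0,0]},
    {"grip":0.035,"offset":[0,0,0],"angular":[0,0,0]},
    {"grip":0.05,"offset":[0,0,0],"angular":[0,0,0]},
    {"grip":0.05,"offset":[0,0,0],"angular":[0,0,0]},
    {"grip":0.05,"offset":[0,0,0],"angular":[0,0,0]},
    {"grip":0.05,"offset":[0,-0.02,0],"angular":[0,0,0]},
    {"grip":0.05,"offset":[0,-0.03,0],"angular":[0,0,0]},
    {"grip":0.05,"offset":[0,-0.035,0],"angular":[0,0,0]},
    {"grip":0.05,"offset":[0,-0.035,0],"angular":[0,0,0]},
    {"grip":0.05,"offset":[0,-0.026,0],"angular":[0,0,0]}
  ]
}}

```text
t: 8.05
tool_pos: [613.0, 98.9, 237.1]
tcp_rot: [-1.571, 0.001, -0.005]
force: [1.5, 0.5, -0.4]
finger_gap: 0.586
```

Run:
```python
from h import *
go(430.6,289.3,235)
s=r.camera("scene")["img"]
cv2.imwrite("pics/s4.png",s[130:330,300:500])
```

```text
t 8.05 pos [613.   98.9 237.1] F [ 1.5  0.5 -0.4] gap 0.586 tool shift mm [-183.2    1.6  189.6]
```

View pics/s4.png

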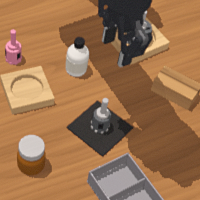

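The small saw stands upright mid-mat (crop px (102,120)) and the medium nest is empty. Now to the medium saw.

Call:
{"name": "apply_moves", "arguments": {
  "targets": [
    {"grip":0.05,"offset":[-0.0262,0,0.0271],"angular":[0,0,0]},
    {"grip":0.05,"offset":[-0.0262,0,0.0271],"angular":[0,0,0]},
    {"grip":0.05,"offset":[-0.0262,0,0.0271],"angular":[0,0,0]},
    {"grip":0.05,"offset":[-0.0262,0,0.0271],"angular":[0,0,0]},
    {"grip":0.05,"offset":[-0.0262,0,0.0271],"angular":[0,0,0]},
    {"grip":0.05,"offset":[-0.0262,0,0.0271],"angular":[0,0,0]},
    {"grip":0.05,"offset":[-0.0262,0,0.0271],"angular":[0,0,0]},
    {"grip":0.05,"offset":[0,0,0],"angular":[0,0,0]},
    {"grip":0.05,"offset":[0,0,0],"angular":[0,0,0]},
    {"grip":0.05,"offset":[0,0,0],"angular":[0,0,0]}
  ]
}}

```text
t: 8.93
tool_pos: [430.1, 289.2, 233.8]
tcp_rot: [-1.571, 0.002, -0.003]
force: [1.2, 0.2, -1.1]
finger_gap: 0.585
```

Run:
```python
from h import *
go(430.6,289.3,92)
c=r.camera("wrist")["img"]
cv2.imwrite("pics/w5.png",cv2.resize(c[120:320,200:440],(720,600)))
```

```text
t 8.93 pos [430.1 289.2 233.8] F [ 1.2  0.2 -1.1] gap 0.585 tool shift mm [4.000e-01 1.418e+02 1.000e-01]
```

View pics/w5.png

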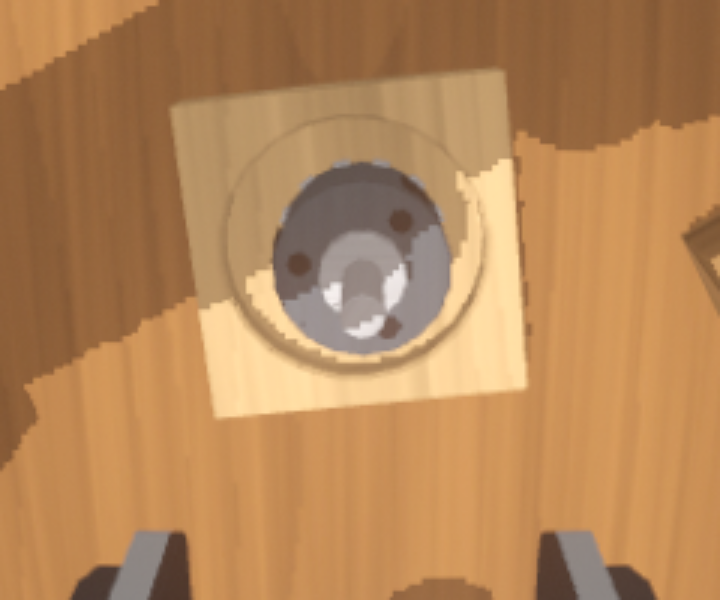

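Run:
```python
from h import *
f=lambda a:np.array(a)/3.+[200,120]
s=wpts(f([(362,314)]),100)[0]; print("shank",s,"nestL",wpts(f([(170,105),(504,70),(527,388),(215,418)]),22).mean(0)); go(*s,93)
```

```text
shank [429.80980061 290.3512036 ] nestL [427.31511943 288.9476653 ]
t 9.08 pos [430.9 288.5 233.7] F [ 0.2  0.3 -1. ] gap 0.588 tool shift mm [ -1.1 140.7   1.9]
```

Call:
{"name": "apply_moves", "arguments": {
  "targets": [
    {"grip":0.05,"offset":[-0.001,0.036,0.001],"angular":[0,0,0]},
    {"grip":0.05,"offset":[0,0.036,0],"angular":[0,0,0]},
    {"grip":0.05,"offset":[0,0.034,0],"angular":[0,0,0]},
    {"grip":0.05,"offset":[0,0.02,0],"angular":[0,0,0]},
    {"grip":0.05,"offset":[0,0.015,0],"angular":[0,0,0]},
    {"grip":0.05,"offset":[0,0,0],"angular":[0,0,0]},
    {"grip":0.05,"offset":[0,0,0],"angular":[0,0,0]},
    {"grip":0.005,"offset":[0,0,0],"angular":[0,0,0]},
    {"grip":0.005,"offset":[0,0,0],"angular":[0,0,0]},
    {"grip":0.005,"offset":[0,0,0],"angular":[0,0,0]}
  ],
  "force": 60
}}

```text
t: 9.92
tool_pos: [430.2, 290.8, 94.3]
tcp_rot: [-1.57, 0.001, -0.005]
force: [0.0, -1.0, -0.8]
finger_gap: 0.169
```

Call:
{"name": "apply_moves", "arguments": {
  "targets": [
    {"grip":0.005,"offset":[0,0,0],"angular":[0,0,0]},
    {"grip":0.005,"offset":[0,0,0],"angular":[0,0,0]},
    {"grip":0.005,"offset":[0,0,0],"angular":[0,0,0]},
    {"grip":0.005,"offset":[0,0,0],"angular":[0,0,0]},
    {"grip":0.005,"offset":[0,0,0],"angular":[0,0,0]},
    {"grip":0.005,"offset":[0,0,0],"angular":[0,0,0]},
    {"grip":0.005,"offset":[0,-0.01,0],"angular":[0,0,0]},
    {"grip":0.005,"offset":[0,-0.01,0],"angular":[0,0,0]},
    {"grip":0.005,"offset":[0,0,0],"angular":[0,0,0]},
    {"grip":0.005,"offset":[0,0,0],"angular":[0,0,0]}
  ]
}}

```text
t: 10.75
tool_pos: [429.6, 290.8, 113.8]
tcp_rot: [-1.57, 0.002, -0.005]
force: [0.1, 0.1, -2.6]
finger_gap: 0.1
```

Run:
```python
from h import *
go(469.4,-6,235)
```

```text
t 10.75 pos [429.6 290.8 113.8] F [ 0.1  0.1 -2.6] gap 0.100 tool shift mm [  41.2 -121.3 -296.5]
```

Holding the medium saw (-2.6 N). Carry it to the medium nest.

Call:
{"name": "apply_moves", "arguments": {
  "targets": [
    {"grip":0.005,"offset":[0,-0.03,0],"angular":[0,0,0]},
    {"grip":0.005,"offset":[0,-0.035,0],"angular":[0,0,0]},
    {"grip":0.005,"offset":[0,-0.03,0],"angular":[0,0,0]},
    {"grip":0.005,"offset":[0,-0.025,0],"angular":[0,0,0]},
    {"grip":0.005,"offset":[0.0052,0,-0.037],"angular":[0,0,0]},
    {"grip":0.005,"offset":[0.0052,0,-0.037],"angular":[0,0,0]},
    {"grip":0.005,"offset":[0.0052,0,-0.037],"angular":[0,0,0]},
    {"grip":0.005,"offset":[0.0052,0,-0.037],"angular":[0,0,0]},
    {"grip":0.005,"offset":[0.0052,0,-0.037],"angular":[0,0,0]},
    {"grip":0.005,"offset":[0.0052,0,-0.037],"angular":[0,0,0]}
  ]
}}

```text
t: 11.58
tool_pos: [458.8, 66.6, 232.6]
tcp_rot: [-1.571, 0.003, -0.002]
force: [0.9, -0.7, -1.6]
finger_gap: 0.097
```

Call:
{"name": "apply_moves", "arguments": {
  "targets": [
    {"grip":0.005,"offset":[0.0052,0,-0.037],"angular":[0,0,0]},
    {"grip":0.005,"offset":[0.0052,0,-0.037],"angular":[0,0,0]},
    {"grip":0.005,"offset":[0,0,0],"angular":[0,0,0]},
    {"grip":0.005,"offset":[0,0,0],"angular":[0,0,0]},
    {"grip":0.005,"offset":[0,0.03,0],"angular":[0,0,0]},
    {"grip":0.005,"offset":[0,0.03,0],"angular":[0,0,0]},
    {"grip":0.005,"offset":[0,0.025,0],"angular":[0,0,0]},
    {"grip":0.005,"offset":[0,0.01,0],"angular":[0,0,0]},
    {"grip":0.005,"offset":[0,0,0],"angular":[0,0,0]},
    {"grip":0.005,"offset":[0,0,0],"angular":[0,0,0]}
  ]
}}

```text
t: 12.42
tool_pos: [468.4, -4.6, 137.4]
tcp_rot: [-1.57, 0.003, -0.0]
force: [0.7, -0.5, -1.4]
finger_gap: 0.096
```

Run:
```python
from h import *
go(469.4,-6,94)
c=r.camera("wrist")["img"]; s=r.camera("scene")["img"]
cv2.imwrite("pics/w6.png",np.hstack([cv2.resize(c[130:370,200:440],(400,400)),cv2.resize(s[150:270,270:390],(400,400))]))
```

```text
t 12.42 pos [468.4  -4.6 137.4] F [ 0.7 -0.5 -1.4] gap 0.096 tool shift mm [ 1.1 43.4 -1.4]
```

View pics/w6.png

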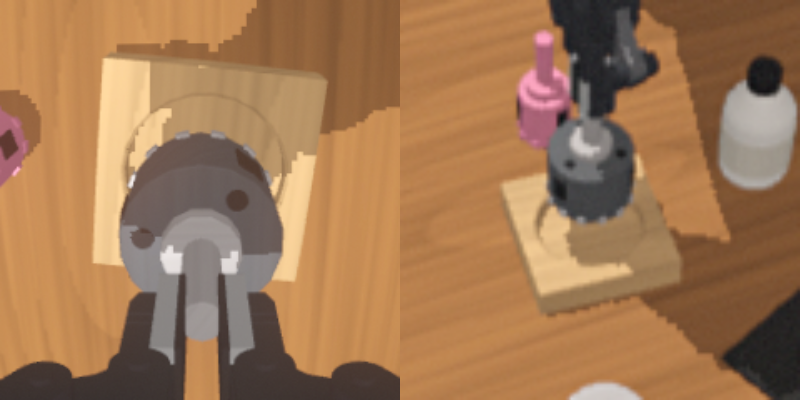

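The saw hangs upright and roughly centred over the nest. Lower it, slowly at the end.

Call:
{"name": "apply_moves", "arguments": {
  "targets": [
    {"grip":0.005,"offset":[0.001,0.012,-0.001],"angular":[0,0,0]},
    {"grip":0.005,"offset":[0,0.011,0],"angular":[0,0,0]},
    {"grip":0.005,"offset":[0,0.008,0],"angular":[0,0,0]},
    {"grip":0.005,"offset":[0,0.005,0],"angular":[0,0,0]},
    {"grip":0.005,"offset":[0,0.003,0],"angular":[0,0,0]},
    {"grip":0.005,"offset":[0,0.001,0],"angular":[0,0,0]},
    {"grip":0.005,"offset":[0,0.001,0],"angular":[0,0,0]},
    {"grip":0.005,"offset":[0,0.001,0],"angular":[0,0,0]},
    {"grip":0.005,"offset":[0,0.001,0],"angular":[0,0,0]},
    {"grip":0.005,"offset":[0,0,0],"angular":[0,0,0]}
  ]
}}

```text
t: 13.35
tool_pos: [470.4, -6.9, 95.0]
tcp_rot: [-1.571, 0.003, -0.003]
force: [0.4, -0.2, -2.2]
finger_gap: 0.098
```

Run:
```python
from h import *
go(469.4,-6,94)
```

```text
t 13.35 pos [470.4  -6.9  95. ] F [ 0.4 -0.2 -2.2] gap 0.098 tool shift mm [-1.   1.   0.9]
```

Call:
{"name": "apply_moves", "arguments": {
  "targets": [
    {"grip":0.005,"offset":[0,0.0005,0],"angular":[0,0,0]},
    {"grip":0.005,"offset":[0,0.0005,0],"angular":[0,0,0]},
    {"grip":0.005,"offset":[0,0.0005,0],"angular":[0,0,0]},
    {"grip":0.005,"offset":[0,0.0005,0],"angular":[0,0,0]},
    {"grip":0.005,"offset":[0,0,0],"angular":[0,0,0]},
    {"grip":0.005,"offset":[0,0,0],"angular":[0,0,0]},
    {"grip":0.005,"offset":[0,0,0],"angular":[0,0,0]},
    {"grip":0.005,"offset":[0,0,0],"angular":[0,0,0]},
    {"grip":0.005,"offset":[0,0,0],"angular":[0,0,0]},
    {"grip":0.005,"offset":[0,0,0],"angular":[0,0,0]}
  ]
}}

```text
t: 14.18
tool_pos: [470.8, -7.0, 94.5]
tcp_rot: [-1.571, 0.002, -0.004]
force: [-4.1, 1.1, 10.9]
finger_gap: 0.095
```

Firm contact at the same height as it was picked at (94.5 against 94.3). Release and rise.

Call:
{"name": "apply_moves", "arguments": {
  "targets": [
    {"grip":0.02,"offset":[0,-0.0005,0],"angular":[0,0,0]},
    {"grip":0.035,"offset":[0,0,0],"angular":[0,0,0]},
    {"grip":0.05,"offset":[0,0,0],"angular":[0,0,0]},
    {"grip":0.05,"offset":[0,0,0],"angular":[0,0,0]},
    {"grip":0.05,"offset":[0,0,0],"angular":[0,0,0]},
    {"grip":0.05,"offset":[0,-0.02,0],"angular":[0,0,0]},
    {"grip":0.05,"offset":[0,-0.03,0],"angular":[0,0,0]},
    {"grip":0.05,"offset":[0,-0.035,0],"angular":[0,0,0]},
    {"grip":0.05,"offset":[0,-0.035,0],"angular":[0,0,0]},
    {"grip":0.05,"offset":[0,-0.025,0],"angular":[0,0,0]}
  ]
}}

```text
t: 15.02
tool_pos: [470.9, -6.9, 241.2]
tcp_rot: [-1.571, 0.001, -0.005]
force: [0.6, -0.4, 0.8]
finger_gap: 0.585
```

Call:
{"name": "apply_moves", "arguments": {
  "targets": [
    {"grip":0.05,"offset":[0.0135,0,-0.0306],"angular":[0,0,0]},
    {"grip":0.05,"offset":[0.0135,0,-0.0306],"angular":[0,0,0]},
    {"grip":0.05,"offset":[0.0135,0,-0.0306],"angular":[0,0,0]},
    {"grip":0.05,"offset":[0.0135,0,-0.0306],"angular":[0,0,0]},
    {"grip":0.05,"offset":[0.0135,0,-0.0306],"angular":[0,0,0]},
    {"grip":0.05,"offset":[0.0135,0,-0.0306],"angular":[0,0,0]},
    {"grip":0.05,"offset":[0.0135,0,-0.0306],"angular":[0,0,0]},
    {"grip":0.05,"offset":[0,0,0],"angular":[0,0,0]},
    {"grip":0.05,"offset":[0,0,0],"angular":[0,0,0]},
    {"grip":0.05,"offset":[0,0,0],"angular":[0,0,0]}
  ]
}}

```text
t: 15.85
tool_pos: [563.6, -221.0, 237.9]
tcp_rot: [-1.57, 0.004, -0.003]
force: [0.6, 0.3, -0.2]
finger_gap: 0.583
```

Run:
```python
from h import *
go(565,-221,105)
c=r.camera("wrist")["img"]; s=r.camera("scene")["img"]
cv2.imwrite("pics/w7.png",np.hstack([cv2.resize(c[120:320,220:420],(400,400)),cv2.resize(s[150:270,270:390],(400,400))]))
```

```text
t 15.85 pos [ 563.6 -221.   237.9] F [ 0.6  0.3 -0.2] gap 0.583 tool shift mm [ 1.600e+00  1.329e+02 -1.000e-01]
```

View pics/w7.png

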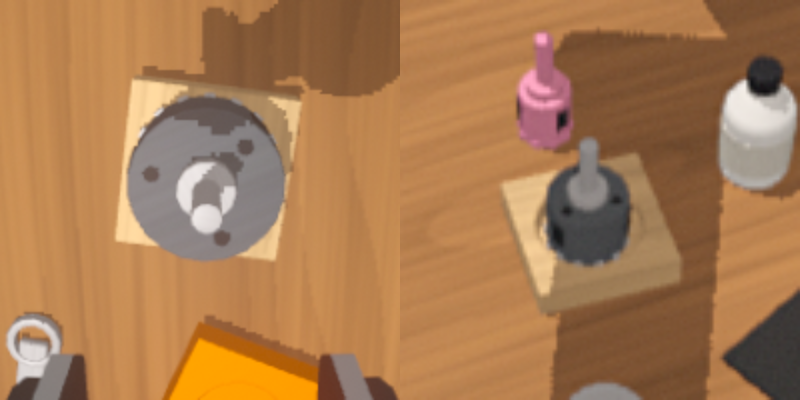

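The medium saw sits home in its nest. The large saw's shank tip is at wrist px (323.5,229).

Run:
```python
from h import *
s=wpts([(323.5,229)],112)[0]; print(s); go(*s,105.5)
f=lambda a:np.array(a)/2.+[220,120]
print("nestS",wpts(f([(133,80),(301,97),(276,261),(117,240)]),22).mean(0))
```

```text
[ 564.74739824 -219.87374332]
t 16.00 pos [ 563.6 -220.2  238.6] F [0.3 0.2 0.8] gap 0.584 tool shift mm [  1.2 133.1   0.3]
nestS [ 565.30796168 -223.33310878]
```

Call:
{"name": "apply_moves", "arguments": {
  "targets": [
    {"grip":0.05,"offset":[0.001,0.036,0],"angular":[0,0,0]},
    {"grip":0.05,"offset":[0,0.036,0],"angular":[0,0,0]},
    {"grip":0.05,"offset":[0,0.03,0],"angular":[0,0,0]},
    {"grip":0.05,"offset":[0,0.02,0],"angular":[0,0,0]},
    {"grip":0.05,"offset":[0,0.01,0],"angular":[0,0,0]},
    {"grip":0.05,"offset":[0,0,0],"angular":[0,0,0]},
    {"grip":0.05,"offset":[0,0,0],"angular":[0,0,0]},
    {"grip":0.005,"offset":[0,0,0],"angular":[0,0,0]},
    {"grip":0.005,"offset":[0,0,0],"angular":[0,0,0]},
    {"grip":0.005,"offset":[0,0,0],"angular":[0,0,0]}
  ],
  "force": 70
}}

```text
t: 16.88
tool_pos: [566.2, -222.0, 108.2]
tcp_rot: [-1.572, 0.001, -0.005]
force: [-0.1, 0.6, -0.4]
finger_gap: 0.167
```

Call:
{"name": "apply_moves", "arguments": {
  "targets": [
    {"grip":0.005,"offset":[0,0,0],"angular":[0,0,0]},
    {"grip":0.005,"offset":[0,0,0],"angular":[0,0,0]},
    {"grip":0.005,"offset":[0,0,0],"angular":[0,0,0]},
    {"grip":0.005,"offset":[0,0,0],"angular":[0,0,0]},
    {"grip":0.005,"offset":[0,0,0],"angular":[0,0,0]},
    {"grip":0.005,"offset":[0,0,0],"angular":[0,0,0]},
    {"grip":0.005,"offset":[0,-0.01,0],"angular":[0,0,0]},
    {"grip":0.005,"offset":[0,-0.01,0],"angular":[0,0,0]},
    {"grip":0.005,"offset":[0,0,0],"angular":[0,0,0]},
    {"grip":0.005,"offset":[0,0,0],"angular":[0,0,0]}
  ]
}}

```text
t: 17.72
tool_pos: [565.7, -221.8, 127.3]
tcp_rot: [-1.572, 0.002, -0.005]
force: [0.2, 0.3, -4.1]
finger_gap: 0.085
```

Run:
```python
from h import *
go(427.5,289,240)
```

```text
t 17.72 pos [ 565.7 -221.8  127.3] F [ 0.2  0.3 -4.1] gap 0.085 tool shift mm [-140.  -113.4  510.1]
```

Holding the large saw (-4.1 N). Carry it to the large nest.

Call:
{"name": "apply_moves", "arguments": {
  "targets": [
    {"grip":0.005,"offset":[0,-0.03,0],"angular":[0,0,0]},
    {"grip":0.005,"offset":[0,-0.033,0],"angular":[0,0,0]},
    {"grip":0.005,"offset":[0,-0.03,0],"angular":[0,0,0]},
    {"grip":0.005,"offset":[0,-0.02,0],"angular":[0,0,0]},
    {"grip":0.005,"offset":[-0.0107,0,0.0391],"angular":[0,0,0]},
    {"grip":0.005,"offset":[-0.0107,0,0.0391],"angular":[0,0,0]},
    {"grip":0.005,"offset":[-0.0107,0,0.0391],"angular":[0,0,0]},
    {"grip":0.005,"offset":[-0.0107,0,0.0391],"angular":[0,0,0]},
    {"grip":0.005,"offset":[-0.0107,0,0.0391],"angular":[0,0,0]},
    {"grip":0.005,"offset":[-0.0107,0,0.0391],"angular":[0,0,0]}
  ]
}}

```text
t: 18.55
tool_pos: [500.5, 15.1, 238.9]
tcp_rot: [-1.571, 0.004, -0.003]
force: [1.1, 0.9, -3.0]
finger_gap: 0.086
```

Call:
{"name": "apply_moves", "arguments": {
  "targets": [
    {"grip":0.005,"offset":[-0.0107,0,0.0391],"angular":[0,0,0]},
    {"grip":0.005,"offset":[-0.0107,0,0.0391],"angular":[0,0,0]},
    {"grip":0.005,"offset":[-0.0107,0,0.0391],"angular":[0,0,0]},
    {"grip":0.005,"offset":[-0.0107,0,0.0391],"angular":[0,0,0]},
    {"grip":0.005,"offset":[-0.0107,0,0.0391],"angular":[0,0,0]},
    {"grip":0.005,"offset":[-0.0107,0,0.0391],"angular":[0,0,0]},
    {"grip":0.005,"offset":[-0.0107,0,0.0391],"angular":[0,0,0]},
    {"grip":0.005,"offset":[0,0,0],"angular":[0,0,0]},
    {"grip":0.005,"offset":[0,0,0],"angular":[0,0,0]},
    {"grip":0.005,"offset":[0,0,0],"angular":[0,0,0]}
  ]
}}

```text
t: 19.38
tool_pos: [427.4, 287.2, 238.8]
tcp_rot: [-1.572, 0.003, -0.002]
force: [-0.2, -0.6, -3.9]
finger_gap: 0.083
```

Run:
```python
from h import *
go(427.5,288,140)
c=r.camera("wrist")["img"]; s=r.camera("scene")["img"]
cv2.imwrite("pics/w8.png",np.hstack([cv2.resize(c[100:400,170:470],(400,400)),cv2.resize(s[90:250,350:510],(400,400))]))
```

```text
t 19.38 pos [427.4 287.2 238.8] F [-0.2 -0.6 -3.9] gap 0.083 tool shift mm [ 0.2 98.8  0.9]
```

View pics/w8.png

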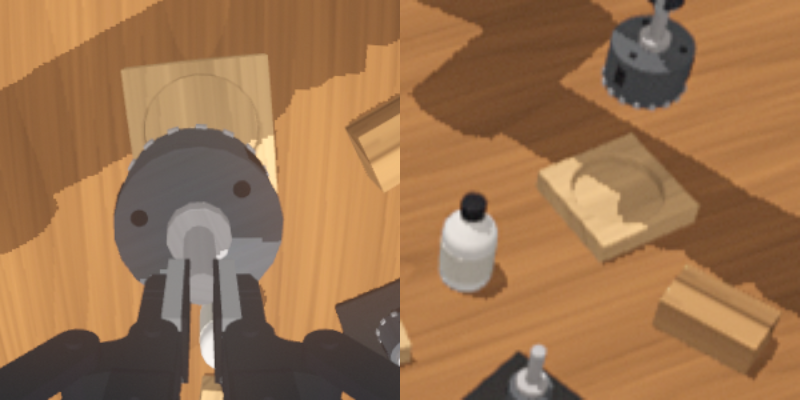

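The large saw hangs upright over its empty nest. Descend.

Call:
{"name": "apply_moves", "arguments": {
  "targets": [
    {"grip":0.005,"offset":[0,0.025,0.001],"angular":[0,0,0]},
    {"grip":0.005,"offset":[0,0.03,0],"angular":[0,0,0]},
    {"grip":0.005,"offset":[0,0.03,0],"angular":[0,0,0]},
    {"grip":0.005,"offset":[0,0.025,0],"angular":[0,0,0]},
    {"grip":0.005,"offset":[0,0.012,0],"angular":[0,0,0]},
    {"grip":0.005,"offset":[0,0.008,0],"angular":[0,0,0]},
    {"grip":0.005,"offset":[0,0.005,0],"angular":[0,0,0]},
    {"grip":0.005,"offset":[0,0,0],"angular":[0,0,0]},
    {"grip":0.005,"offset":[0,0,0],"angular":[0,0,0]},
    {"grip":0.005,"offset":[0,0,0],"angular":[0,0,0]}
  ]
}}

```text
t: 20.32
tool_pos: [429.1, 288.8, 105.6]
tcp_rot: [-1.57, 0.002, -0.005]
force: [-0.5, 0.9, -3.2]
finger_gap: 0.088
```

Call:
{"name": "apply_moves", "arguments": {
  "targets": [
    {"grip":0.005,"offset":[-0.001,0.003,0],"angular":[0,0,0]},
    {"grip":0.005,"offset":[0,0.002,0],"angular":[0,0,0]},
    {"grip":0.005,"offset":[0,0.001,0],"angular":[0,0,0]},
    {"grip":0.005,"offset":[0,0.001,0],"angular":[0,0,0]},
    {"grip":0.005,"offset":[0,0.0005,0],"angular":[0,0,0]},
    {"grip":0.005,"offset":[0,0.0005,0],"angular":[0,0,0]},
    {"grip":0.005,"offset":[0,0.0005,0],"angular":[0,0,0]},
    {"grip":0.005,"offset":[0,0,0],"angular":[0,0,0]},
    {"grip":0.005,"offset":[0,0,0],"angular":[0,0,0]},
    {"grip":0.005,"offset":[0,0,0],"angular":[0,0,0]}
  ]
}}

```text
t: 21.15
tool_pos: [426.9, 288.7, 96.4]
tcp_rot: [-1.57, 0.003, -0.003]
force: [-4.2, -0.2, 5.1]
finger_gap: 0.086
```

Contact at 96.4, the height expected for the recess floor. Release, rise and move to the mat.

Call:
{"name": "apply_moves", "arguments": {
  "targets": [
    {"grip":0.02,"offset":[0,0,0],"angular":[0,0,0]},
    {"grip":0.035,"offset":[0,0,0],"angular":[0,0,0]},
    {"grip":0.05,"offset":[0,0,0],"angular":[0,0,0]},
    {"grip":0.05,"offset":[0,0,0],"angular":[0,0,0]},
    {"grip":0.05,"offset":[0,0,0],"angular":[0,0,0]},
    {"grip":0.05,"offset":[0,-0.02,0],"angular":[0,0,0]},
    {"grip":0.05,"offset":[0,-0.03,0],"angular":[0,0,0]},
    {"grip":0.05,"offset":[0,-0.035,0],"angular":[0,0,0]},
    {"grip":0.05,"offset":[0,-0.035,0],"angular":[0,0,0]},
    {"grip":0.05,"offset":[0,-0.025,0],"angular":[0,0,0]}
  ]
}}

```text
t: 21.98
tool_pos: [427.6, 288.8, 244.0]
tcp_rot: [-1.57, 0.001, -0.006]
force: [0.7, 0.5, -0.2]
finger_gap: 0.589
```

Call:
{"name": "apply_moves", "arguments": {
  "targets": [
    {"grip":0.05,"offset":[0.0265,0,-0.0271],"angular":[0,0,0]},
    {"grip":0.05,"offset":[0.0265,0,-0.0271],"angular":[0,0,0]},
    {"grip":0.05,"offset":[0.0265,0,-0.0271],"angular":[0,0,0]},
    {"grip":0.05,"offset":[0.0265,0,-0.0271],"angular":[0,0,0]},
    {"grip":0.05,"offset":[0.0265,0,-0.0271],"angular":[0,0,0]},
    {"grip":0.05,"offset":[0.0265,0,-0.0271],"angular":[0,0,0]},
    {"grip":0.05,"offset":[0.0265,0,-0.0271],"angular":[0,0,0]},
    {"grip":0.05,"offset":[0,0,0],"angular":[0,0,0]},
    {"grip":0.05,"offset":[0,0,0],"angular":[0,0,0]},
    {"grip":0.05,"offset":[0,0,0],"angular":[0,0,0]}
  ]
}}

```text
t: 22.82
tool_pos: [611.3, 98.2, 240.5]
tcp_rot: [-1.57, 0.004, -0.003]
force: [1.0, 0.3, 0.0]
finger_gap: 0.586
```

Run:
```python
from h import *
go(612.7,98.7,90)
c=r.camera("wrist")["img"]; s=r.camera("scene")["img"]
cv2.imwrite("pics/w9.png",np.hstack([cv2.resize(c[120:320,220:420],(400,400)),cv2.resize(s[110:230,370:490],(400,400))]))
```

```text
t 22.82 pos [611.3  98.2 240.5] F [1.  0.3 0. ] gap 0.586 tool shift mm [  1.6 150.5   0.5]
```

View pics/w9.png

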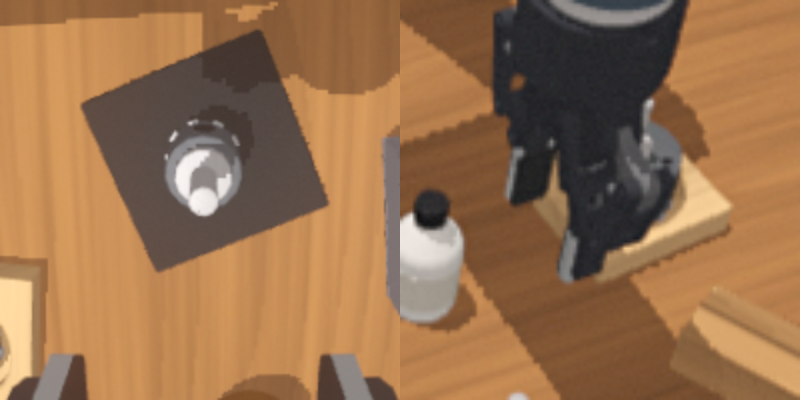

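The small saw stands mid-mat with its shank on the gripper's centre line (wrist px (321.5,221)). Descend and grip.

Call:
{"name": "apply_moves", "arguments": {
  "targets": [
    {"grip":0.05,"offset":[0.001,0.036,0],"angular":[0,0,0]},
    {"grip":0.05,"offset":[0,0.036,0],"angular":[0,0,0]},
    {"grip":0.05,"offset":[0,0.036,0],"angular":[0,0,0]},
    {"grip":0.05,"offset":[0,0.025,0],"angular":[0,0,0]},
    {"grip":0.05,"offset":[0,0.016,0],"angular":[0,0,0]},
    {"grip":0.05,"offset":[0,0,0],"angular":[0,0,0]},
    {"grip":0.05,"offset":[0,0,0],"angular":[0,0,0]},
    {"grip":0.005,"offset":[0,0,0],"angular":[0,0,0]},
    {"grip":0.005,"offset":[0,0,0],"angular":[0,0,0]},
    {"grip":0.005,"offset":[0,0,0],"angular":[0,0,0]}
  ],
  "force": 50
}}

```text
t: 23.75
tool_pos: [614.0, 98.3, 93.9]
tcp_rot: [-1.571, -0.0, -0.006]
force: [0.4, -0.2, 0.4]
finger_gap: 0.167
```

Call:
{"name": "apply_moves", "arguments": {
  "targets": [
    {"grip":0.005,"offset":[0,0,0],"angular":[0,0,0]},
    {"grip":0.005,"offset":[0,0,0],"angular":[0,0,0]},
    {"grip":0.005,"offset":[0,0,0],"angular":[0,0,0]},
    {"grip":0.005,"offset":[0,0,0],"angular":[0,0,0]},
    {"grip":0.005,"offset":[0,0,0],"angular":[0,0,0]},
    {"grip":0.005,"offset":[0,0,0],"angular":[0,0,0]},
    {"grip":0.005,"offset":[0,-0.01,0],"angular":[0,0,0]},
    {"grip":0.005,"offset":[0,-0.01,0],"angular":[0,0,0]},
    {"grip":0.005,"offset":[0,0,0],"angular":[0,0,0]},
    {"grip":0.005,"offset":[0,0,0],"angular":[0,0,0]}
  ]
}}

```text
t: 24.58
tool_pos: [613.6, 98.0, 113.0]
tcp_rot: [-1.571, 0.001, -0.005]
force: [-0.0, 0.0, -0.3]
finger_gap: 0.094
```

Run:
```python
from h import *
go(565.5,-224,235)
```

```text
t 24.58 pos [613.6  98.  113. ] F [-0.   0.  -0.3] gap 0.094 tool shift mm [ -46.5 -122.1 -322.2]
```

Call:
{"name": "apply_moves", "arguments": {
  "targets": [
    {"grip":0.005,"offset":[0,-0.03,0],"angular":[0,0,0]},
    {"grip":0.005,"offset":[0,-0.035,0],"angular":[0,0,0]},
    {"grip":0.005,"offset":[0,-0.03,0],"angular":[0,0,0]},
    {"grip":0.005,"offset":[0,-0.025,0],"angular":[0,0,0]},
    {"grip":0.005,"offset":[-0.0053,0,-0.0358],"angular":[0,0,0]},
    {"grip":0.005,"offset":[-0.0053,0,-0.0358],"angular":[0,0,0]},
    {"grip":0.005,"offset":[-0.0053,0,-0.0358],"angular":[0,0,0]},
    {"grip":0.005,"offset":[-0.0053,0,-0.0358],"angular":[0,0,0]},
    {"grip":0.005,"offset":[-0.0053,0,-0.0358],"angular":[0,0,0]},
    {"grip":0.005,"offset":[-0.0053,0,-0.0358],"angular":[0,0,0]}
  ]
}}

```text
t: 25.42
tool_pos: [579.2, -118.1, 231.5]
tcp_rot: [-1.571, 0.004, -0.002]
force: [1.0, -0.4, -1.2]
finger_gap: 0.094
```

Call:
{"name": "apply_moves", "arguments": {
  "targets": [
    {"grip":0.005,"offset":[-0.0053,0,-0.0358],"angular":[0,0,0]},
    {"grip":0.005,"offset":[-0.0053,0,-0.0358],"angular":[0,0,0]},
    {"grip":0.005,"offset":[-0.0053,0,-0.0358],"angular":[0,0,0]},
    {"grip":0.005,"offset":[0,0,0],"angular":[0,0,0]},
    {"grip":0.005,"offset":[0,0,0],"angular":[0,0,0]},
    {"grip":0.005,"offset":[0,0.03,0],"angular":[0,0,0]},
    {"grip":0.005,"offset":[0,0.03,0],"angular":[0,0,0]},
    {"grip":0.005,"offset":[0,0.025,0],"angular":[0,0,0]},
    {"grip":0.005,"offset":[0,0,0],"angular":[0,0,0]},
    {"grip":0.005,"offset":[0,0,0],"angular":[0,0,0]}
  ]
}}

```text
t: 26.25
tool_pos: [562.3, -222.0, 145.6]
tcp_rot: [-1.568, 0.005, 0.001]
force: [0.3, 0.1, -0.4]
finger_gap: 0.097
```

Run:
```python
from h import *
go(565.5,-224,97.5)
c=r.camera("wrist")["img"]; s=r.camera("scene")["img"]
cv2.imwrite("pics/w10.png",np.hstack([cv2.resize(c[130:370,200:440],(400,400)),cv2.resize(s[210:330,190:310],(400,400))]))
```

```text
t 26.25 pos [ 562.3 -222.   145.6] F [ 0.3  0.1 -0.4] gap 0.097 tool shift mm [ 3.4 48.  -2.1]
```

View pics/w10.png

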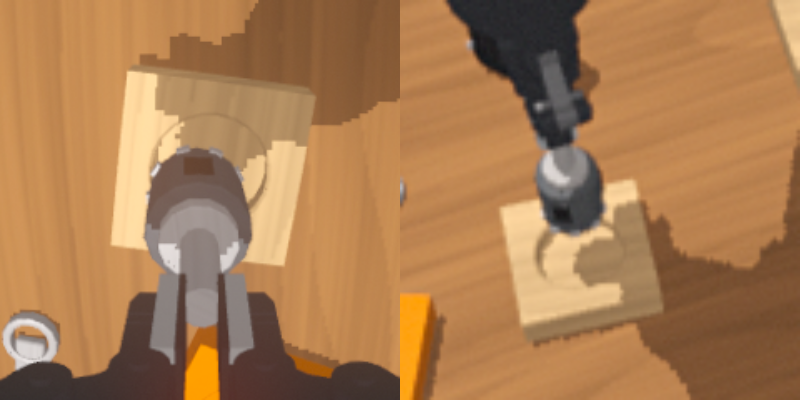

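Upright above the small nest, 3 mm short in x. Correct that while lowering, and re-measure before entering.

Call:
{"name": "apply_moves", "arguments": {
  "targets": [
    {"grip":0.005,"offset":[0.002,0.01,-0.001],"angular":[0,0,0]},
    {"grip":0.005,"offset":[0,0.01,0],"angular":[0,0,0]},
    {"grip":0.005,"offset":[0,0.005,0],"angular":[0,0,0]},
    {"grip":0.005,"offset":[0,0.003,0],"angular":[0,0,0]},
    {"grip":0.005,"offset":[0,0,0],"angular":[0,0,0]},
    {"grip":0.005,"offset":[0,0,0],"angular":[0,0,0]},
    {"grip":0.005,"offset":[0,0,0],"angular":[0,0,0]},
    {"grip":0.005,"offset":[0,0,0],"angular":[0,0,0]},
    {"grip":0.005,"offset":[0,0,0],"angular":[0,0,0]},
    {"grip":0.005,"offset":[0,0,0],"angular":[0,0,0]}
  ]
}}

```text
t: 27.18
tool_pos: [565.8, -225.1, 119.2]
tcp_rot: [-1.571, 0.003, -0.004]
force: [-0.5, -0.3, -1.5]
finger_gap: 0.091
```

Call:
{"name": "apply_moves", "arguments": {
  "targets": [
    {"grip":0.005,"offset":[0,0.006,0.001],"angular":[0,0,0]},
    {"grip":0.005,"offset":[0,0.006,0],"angular":[0,0,0]},
    {"grip":0.005,"offset":[0,0.004,0],"angular":[0,0,0]},
    {"grip":0.005,"offset":[0,0.002,0],"angular":[0,0,0]},
    {"grip":0.005,"offset":[0,0.001,0],"angular":[0,0,0]},
    {"grip":0.005,"offset":[0,0.001,0],"angular":[0,0,0]},
    {"grip":0.005,"offset":[0,0.0005,0],"angular":[0,0,0]},
    {"grip":0.005,"offset":[0,0,0],"angular":[0,0,0]},
    {"grip":0.005,"offset":[0,0,0],"angular":[0,0,0]},
    {"grip":0.005,"offset":[0,0,0],"angular":[0,0,0]}
  ]
}}

```text
t: 28.02
tool_pos: [565.8, -224.1, 98.6]
tcp_rot: [-1.571, 0.003, -0.003]
force: [-0.6, -0.2, -1.0]
finger_gap: 0.094
```

Call:
{"name": "apply_moves", "arguments": {
  "targets": [
    {"grip":0.005,"offset":[0,0.0005,0],"angular":[0,0,0]},
    {"grip":0.005,"offset":[0,0.0005,0],"angular":[0,0,0]},
    {"grip":0.005,"offset":[0,0.0004,0],"angular":[0,0,0]},
    {"grip":0.005,"offset":[0,0.0004,0],"angular":[0,0,0]},
    {"grip":0.005,"offset":[0,0,0],"angular":[0,0,0]},
    {"grip":0.005,"offset":[0,0,0],"angular":[0,0,0]},
    {"grip":0.005,"offset":[0,0,0],"angular":[0,0,0]},
    {"grip":0.005,"offset":[0,0,0],"angular":[0,0,0]},
    {"grip":0.005,"offset":[0,0,0],"angular":[0,0,0]},
    {"grip":0.005,"offset":[0,0,0],"angular":[0,0,0]}
  ]
}}

```text
t: 28.85
tool_pos: [566.3, -224.5, 97.9]
tcp_rot: [-1.572, 0.002, -0.005]
force: [-1.1, -0.6, 5.7]
finger_gap: 0.091
```

Contact at 97.9, the recess floor. Release, rise and back off so the top camera has a clear view.

Call:
{"name": "apply_moves", "arguments": {
  "targets": [
    {"grip":0.02,"offset":[0,0,0],"angular":[0,0,0]},
    {"grip":0.035,"offset":[0,0,0],"angular":[0,0,0]},
    {"grip":0.05,"offset":[0,0,0],"angular":[0,0,0]},
    {"grip":0.05,"offset":[0,0,0],"angular":[0,0,0]},
    {"grip":0.05,"offset":[0,0,0],"angular":[0,0,0]},
    {"grip":0.05,"offset":[0,-0.02,0],"angular":[0,0,0]},
    {"grip":0.05,"offset":[0,-0.03,0],"angular":[0,0,0]},
    {"grip":0.05,"offset":[0,-0.035,0],"angular":[0,0,0]},
    {"grip":0.05,"offset":[0,-0.035,0],"angular":[0,0,0]},
    {"grip":0.05,"offset":[0,-0.025,0],"angular":[0,0,0]}
  ]
}}

```text
t: 29.68
tool_pos: [566.2, -224.3, 244.8]
tcp_rot: [-1.572, 0.001, -0.005]
force: [1.0, -1.4, 0.0]
finger_gap: 0.588
```

Call:
{"name": "apply_moves", "arguments": {
  "targets": [
    {"grip":0.05,"offset":[-0.01,0,-0.03],"angular":[0,0,0]},
    {"grip":0.05,"offset":[-0.01,0,-0.03],"angular":[0,0,0]},
    {"grip":0.05,"offset":[-0.01,0,-0.03],"angular":[0,0,0]},
    {"grip":0.05,"offset":[-0.01,0,-0.03],"angular":[0,0,0]},
    {"grip":0.05,"offset":[-0.01,0,-0.03],"angular":[0,0,0]},
    {"grip":0.05,"offset":[-0.01,0,-0.03],"angular":[0,0,0]},
    {"grip":0.05,"offset":[-0.01,0,-0.03],"angular":[0,0,0]},
    {"grip":0.05,"offset":[0,0,0],"angular":[0,0,0]},
    {"grip":0.05,"offset":[0,0,0],"angular":[0,0,0]},
    {"grip":0.05,"offset":[0,0,0],"angular":[0,0,0]}
  ]
}}

```text
t: 30.52
tool_pos: [494.7, -433.4, 241.3]
tcp_rot: [-1.57, 0.004, -0.003]
force: [0.6, 0.5, -0.6]
finger_gap: 0.587
```

Run:
```python
from h import *
img,p=cloud()
for n,xy in dict(small=(565.5,-224),medium=(469.4,-6),large=(427.5,289)).items(): 
    m=near(p,xy,60); q=p[m]; print(n,[np.round(a,1) for a in shank(p,xy)])
for n,(u,v) in dict(jar=(343,179),oiler=(240,275),pink=(303,321)).items(): print(n,p[v,u].round(1))
s=r.camera("scene")["img"]
cv2.imwrite("pics/end.png",np.hstack([cv2.resize(s[130:330,200:480],(800,571))]))
```

```text
small [array([ 563.7, -222.1]), array([ 563.6, -222.4]), np.float64(102.4), np.int64(34)]
medium [array([470.3,  -8.7]), array([470.4,  -8.1]), np.float64(103.1), np.int64(38)]
large [array([425.5, 289. ]), array([426.1, 288.9]), np.float64(104.5), np.int64(40)]
jar [632.3 -67.1  72. ]
oiler [452.  114.9  95. ]
pink [372.3   0.5  90.3]
```

View pics/end.png

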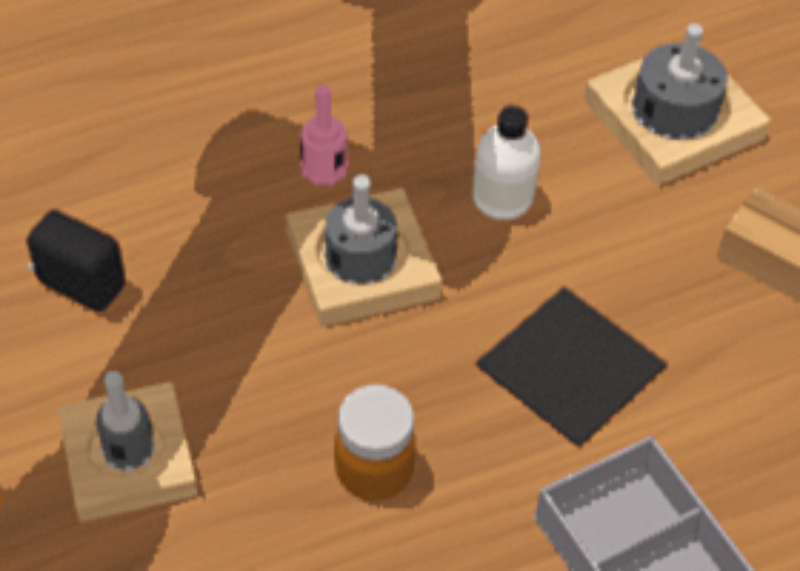

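The final view shows all three saws upright in their own nests and the mat empty. Shank tops read 102–105 mm; on the same camera scale the recess-seated saws read 103–105 at the start. The jar, oiler and pink look-alike haven't moved. Handing in.

```bash
python3 -c "
from plant import r
print(r.sign_off())"
```

```text
the job is handed in; nothing more can be done
None
```

All three hole saws now stand upright in their own nests, and the job was handed in at about 30.5 s. I stood the small saw on the middle of the mat and let go of it. Then I moved the medium saw to the medium nest, the large saw to the large nest, and the small saw from the mat to the small nest. Each was lowered until it touched before release.

**Last checks:**
- **Position:** each shank is within about 3 mm of its nest's centre, against 8 mm of play.
- **Seating:** the shank tops read 102–105 mm, where 100 mm is nominal. The depth camera read the same saws 3–5 mm high at the start too, so this fits all three being fully home.
- **Bystanders:** the jar, oil bottle and pink look-alike are where they started, to within 1 mm. The orange nest was not touched.
- **Forces:** the highest wrist force I read was about 12 N, when the medium saw touched down.

No check failed. Apart from the high depth readings, the only oddity was the gripper opening, which read about 8–9 mm on the 12 mm shanks. The grips held, so I took this to be how the opening is measured.

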